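Take the dial padlock off the baking-class supply chest

TASK

Open the supply chest's padlock for the baking class: turn its dial, click by click, until the white line stands at the yellow mark, pull the lock body away from the staple so that the shackle slides out fully, then work the open shackle out of the staple. Finish while holding the padlock still in the gripper, shackle still open and dial facing up, lifted clear at least 10 cm above the chest top; do not put it down or let go, and leave the spice jars, scale and bowl where they stand.

Things in the scene. Friction and masses are not known exactly. Their poses are not given: they have to be found in the camera images.
- chest: closed turquoise supply chest, fixed to the table, 300 x 420 x 110 mm (own x, y, z), origin at the centre of its underside, top flat at 110 mm. A hatch in its top is held shut by a steel hasp strap, 40 mm wide, 3 mm thick, lying on the top along chest x from +10 to -89 mm, at chest y = 0
- staple (a point): foot of the fixed staple on the chest top (chest frame -75, 0, 110 mm; same axes). The staple is an upright closed loop of 5 mm round wire through the strap's slot, in the plane of chest y and z: post centres at chest y = +10 and -10 mm from this point (clear opening 15 mm), top bar centre 28 mm above the chest top (25.5 mm clear below it)
- padlock: round dial padlock, about 0.3 kg, lying on its back on the chest top beside the staple, dial up. Steel body 48 mm diameter, 25 mm thick; origin at the centre of its underside. Own +x points from the body to the crown of the shackle (at the start about along chest -y: the body lies on the chest's +y side of the staple), own z up through the dial
- padlock_center (a point): centre of the padlock's round body (12.5 mm above its underside), axes as padlock. The shackle lies in the plane of this point: a U of 6.5 mm round bar with legs at lock y = -13.5 and +13.5 mm. At the start the crown of the U passes through the middle of the staple: one staple post is inside the U, the other beyond the crown. The shackle slides along lock x, without swivelling
- bow_center (a point): moves with the shackle: centre of the semicircle (radius 13.5 mm to the bar's centre line) that joins the two legs; lock x = 35 mm with the shackle closed, 59 mm fully open, y = 0, at the bar's height. Turning the open lock flat about this point lets the bow run through the staple without pushing it
- short_end (a point): moves with the shackle: end of its short leg, at lock y = -13.5 mm; lock x = 14 mm (inside the body) closed, 38 mm fully open, which leaves a 14 mm gap to the body (ends at x = 24 mm). The other leg stays in the body. To come off, the staple must travel round the bow and along the short leg into this gap; there the lock lifts straight off
- dial_knob (a point): on the dial axis, 10 mm above the body's top face, a good height to grip: black ribbed knob, 23 mm diameter, from 3 to 16 mm above the body's top, on a black dial disc of 36 mm diameter, 3 mm thick. A white line runs from the knob's centre to the dial's edge; the yellow mark is on the body's top face towards the shackle
- dial (a joint): angle of the dial in the padlock, rad, positive anticlockwise from above; 0 = white line at the yellow mark, the only place where the shackle is free (within about 0.15). Turns endlessly with 12 clicks, one each 0.524 rad (about 0.02 N m to turn over), falls into the nearest click when let go; starts 2 to 4 clicks anticlockwise of the mark
- shackle (a joint): how far the shackle stands out of the body, m: 0 closed, 0.024 fully open. Slides with about 3 N of friction and stays where left; blocked after 1 to 2 mm of play unless the dial is at the mark
- spice_red: bystander: spice jar with red cap, 44 mm diameter, 88 mm tall, standing on the chest's hatch; origin at its underside
- spice_orange: bystander: spice jar with orange cap, 44 mm diameter, 88 mm tall, standing on the chest's hatch; origin at its underside
- scale: bystander: white kitchen scale 200 x 150 x 32 mm on the table; origin at its underside
- bowl: bystander: pale plastic mixing bowl, 200 mm diameter, 85 mm tall, on the table; origin at its underside
There are look-alikes about, which are no part of the job. There is more than one size of the padlock; the job needs the smaller.

How it is judged:
On the way, in this order (a step that is already met when the one before it is completed fails the run):
1. the dial stands in the open click (white line at the yellow mark) with the shackle still closed ((value of joint dial between -0.2 and 0.2 rad or value of joint dial between 6.08 and 6.48 rad or value of joint dial between -6.48 and -6.08 rad) and value of joint shackle below 0.006 m), for 0.2 s.
2. the shackle is pulled fully out (value of joint shackle above 0.019 m), for 0.2 s.
At the end, for the whole second after the job is handed in: the padlock is off the staple and held still by the fingers, touching the chest nowhere, its centre at least 100 mm above the chest top (z above 0.21 m), shackle out by 16 mm or more, dial up within 20 degrees (value of joint shackle above 0.016 m and height (world z) of padlock_center above 0.21 m and angle between padlock_center's own z axis and vertical below 0.35 rad and contact force between padlock and the fingers above 2 N and contact force between padlock and chest below 0.1 N and linear speed of padlock below 0.05 m/s); the arm keeps its last pose, push and grip.
It fails at once if a bystander is pushed more than 25 mm (distance of any of spice_red, spice_orange, scale, bowl from where it was at the start of the episode above 0.025 m).
It also fails if it takes over 64 s, if anything falls off the work surface, if the arm or the gripper's body presses on something with over 40 N, if the wrist force passes 120 N, or if a joint passes its speed limit or range.

ROBOT

A 6-joint arm with a two-finger parallel gripper is mounted at the origin on the work surface. World frame = base frame: x ahead of the robot, y to its left, z up, the work surface at z = 0. Lengths are in m, angles in rad, forces in N, time in s.
With the tool pointing down it reaches from about 0.35 to 0.775 m from the base axis. Payload 7.3 kg.
Tool frame: the origin (TCP) lies between the finger pads; the fingertips stand 17 mm ahead of it and the grasp point (between the pads) lies 2 mm behind it; z points along the fingers, y is the direction in which the jaws open and shut (so a half turn about z gives the same grasp; the last joint's range is limited). The gripper opens to 92 mm and grips with 3 to 60 N. Pads are 19 mm wide; open, the fingers measure 130 mm over their backs; the gripper's body (75 mm by 190 mm) begins 47 mm behind the grasp point.
Start: joints at [-1.282, 0.342, 1.524, -0, 1.275, -0.146], TCP at [0.221, -0.476, 0.244] pointing down, gripper open.
Joint ranges: [-2.53, 2.53], [-0.77, 2.02], [0.04, 2.7], [-1, 4.14], [0.28, 2.66], [-3.11, 3.11]. Speed limits (rad/s): [2.57, 2.57, 3.14, 3.14, 3.14, 3.14].

INTERFACE

Orientations are given as [roll, pitch, yaw] about the fixed x, y, z axes, in that order (R = Rz(yaw) Ry(pitch) Rx(roll)).
In Python, from cell import sensors, vision, hand_in gives the robot as it stands.
- The arm moves only by the tool step_arm, never from a script. Its argument "series" is a list of rows, each a list of 5 numbers: the opening, from 0 (shut) to 1 (fully open), then the shift along the world's x, y, z each as a share of 25 mm, from -1 to 1, then the turn about the world's z as a share of 0.08 rad, from -1 to 1. A call has 1 to 12 rows; each row shifts and turns the commanded pose from where the row before left it; what a row does not reach is not made up. A row lasts 1/10 s, in which the tool goes at most 50 mm and 8.59 degrees, less where a joint would pass 70% of its speed; a pose out of reach is approached as far as the arm can. A call with a number of a shift or a turn outside -1 to 1 is refused whole. A call with a gripper value outside its range is refused whole. The fingers move at their own pace and stop on an object; "squeeze" is the grip in N (left out, the last holds). Time passes only in rows, so rows that do not move let the fingers close. It gives the time, the measured TCP pose, the force and the opening at its end, in the units of the state.
- sensors.observe(): the state, without advancing time (a new reading comes with each control period).
- vision.read_camera(name): name is "scene" or "top"; returns a dict with "pixels" (420x560x3 uint8, blue, green, red), "range_z" (420x560 float32, m along the optical axis (not along the pixel's ray), 0 where there is no reading), "camera_matrix" (3x3 intrinsics, pixels), "k1" (the pictures are not rectified: a ray, as slopes to the right and down, at radius r is drawn at 1 + k1 r^2 times it, then the intrinsics apply), "pose" (4x4, takes a point from camera to world coordinates). Camera axes: x right, y down, z forward; pixel columns grow to the right and rows downward; lengths in m; the calibration is good to about 2 mm. A picture is of the moment at which its call begins.
- hand_in(): hands the job in, once; it reports no verdict.
The state is a dict: "time": time; "qpos": joint angles; "qvel": joint speeds; "joint_efforts": joint torques, N m; "tool_pos": TCP position; "tool_rot": TCP orientation; "contact_force": force on the tool from outside, world axes, zero at the start; "torque": the same for the moment, N m; "opening": finger opening in m.
Only numpy, scipy, OpenCV 4.12 (cv2) and the standard library are available. Lean on these libraries where they do the work, as an engineer would, in place of code of your own. Each camera call takes 0.05 s, during which the arm holds its last target.

## Working session

There is one attempt and no reset: what is moved stays moved. The work goes in short steps, Python scripts to look and compute and a tool call to move; the robot and the scene stay as the last step left them, time stands still between calls to the robot, and variables do not carry over. Pictures are saved under pics/ and viewed, and the job is handed in when it is done.

Besides the shell and the picture viewer there is one more tool, called after "Call:" by a JSON object that holds its "api" and its "payload", one argument or row to a line. step_arm: Moves the arm, as the interface text tells. Its arguments: {"type":"object","properties":{"series":{"type":"array","items":{"type":"array","items":{"type":"number","minimum":-1,"maximum":1}}},"squeeze":{"type":"number"}},"required":["series"]}

```bash
mkdir -p pics; cat > h.py <<'E'
import numpy as np,cv2,pickle,sys
def grab(n):
    from cell import vision
    d=vision.read_camera(n); return d
def ray(d,u,v):
    K=d['camera_matrix'];k=d['k1']
    p=np.array([(u-K[0,2])/K[0,0],(v-K[1,2])/K[1,1]])
    q=p.copy()
    for _ in range(30): q=p/(1+k*(q@q))
    T=d['pose']; return T[:3,3],T[:3,:3]@np.array([q[0],q[1],1])
def onz(d,u,v,z):
    o,r=ray(d,u,v); return o+r*(z-o[2])/r[2]
def proj(d,P):
    T=d['pose'];c=T[:3,:3].T@(np.array(P)-T[:3,3]);q=c[:2]/c[2];q=q*(1+d['k1']*(q@q));K=d['camera_matrix']
    return np.array([K[0,0]*q[0]+K[0,2],K[1,1]*q[1]+K[1,2]])
def rng(d,u,v):
    o,r=ray(d,u,v); return o+r*d['range_z'][int(v),int(u)]
E
python3 - <<'E'
from h import *
from cell import sensors
for n in('scene','top'):
    d=grab(n);pickle.dump(d,open(n+'0.pkl','wb'));cv2.imwrite(f'pics/{n}0.png',d['pixels']);print(n,d['camera_matrix'].round(1).tolist(),d['k1'],d['pose'].round(3).tolist())
print(sensors.observe())
E
```

```text
scene [[405.2, 0.0, 270.5], [0.0, 405.2, 209.2], [0.0, 0.0, 1.0]] -0.08511238873753259 [[0.186, 0.828, -0.53, 1.071], [0.982, -0.148, 0.113, -0.313], [0.015, -0.541, -0.841, 0.909], [0.0, 0.0, 0.0, 1.0]]
top [[456.6, 0.0, 280.6], [0.0, 456.6, 204.0], [0.0, 0.0, 1.0]] -0.07554652625348705 [[-0.023, -0.987, 0.159, 0.412], [-0.999, 0.028, 0.029, -0.222], [-0.033, -0.158, -0.987, 1.159], [0.0, 0.0, 0.0, 1.0]]
{'time': 0.1, 'qpos': array([-1.28201418e+00,  3.42592078e-01,  1.52488079e+00, -8.19298217e-06,
        1.27536928e+00, -1.46007518e-01]), 'qvel': array([ 0.00155938,  0.00050487, -0.00346974,  0.00029125,  0.0004333 ,
        0.00117314]), 'joint_efforts': array([ 1.13734426e-03, -4.32004237e+01, -2.44694549e+01,  7.20122340e-02,
        5.26709540e-02, -5.77289939e-05]), 'tool_pos': array([ 0.22106431, -0.47584212,  0.24316028]), 'tool_rot': array([-3.14035531e+00, -1.74037251e-04,  4.34791949e-01]), 'contact_force': array([ 0.1518601 ,  0.04149717, -0.36756054]), 'torque': array([-0.03052982, -0.02197836,  0.10180967]), 'opening': 0.09166715561211952}
```

View pics/scene0.png

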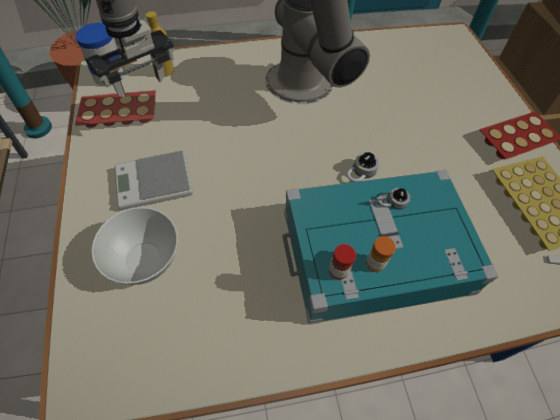

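View pics/top0.png

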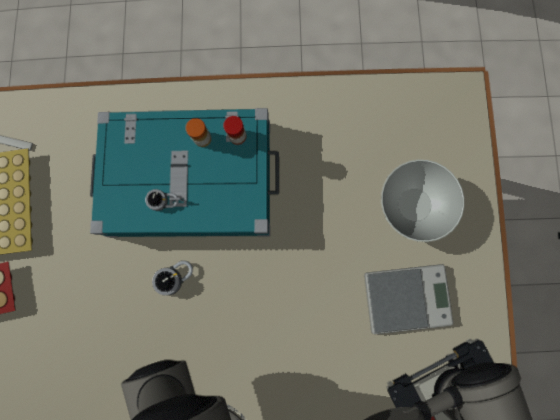

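Candidates: the padlock on the chest at the staple (top 157,200; scene 400,197) and the look-alike lying on the table with its shackle open (top 167,281; scene 367,162). The description fits the one on the chest. I'll check it in a close crop.

```bash
python3 - <<'E'
from h import *
t=pickle.load(open('top0.pkl','rb'));s=pickle.load(open('scene0.pkl','rb'))
a=cv2.resize(t['pixels'][180:220,130:205],None,fx=10,fy=10,interpolation=cv2.INTER_CUBIC)
b=cv2.resize(s['pixels'][175:220,360:420],None,fx=10,fy=10,interpolation=cv2.INTER_CUBIC)
cv2.imwrite('pics/ct.png',a);cv2.imwrite('pics/cs.png',b)
# chest mask
for n,d in(('top',t),('scene',s)):
    h=cv2.cvtColor(d['pixels'],cv2.COLOR_BGR2HSV);m=cv2.inRange(h,(82,110,50),(100,255,255))
    nn,l,st,c=cv2.connectedComponentsWithStats(m); i=1+st[1:,4].argmax();print(n,st[i],c[i])
    if n=='top':
        cn=max(cv2.findContours(m,0,1)[0],key=cv2.contourArea);print(cv2.minAreaRect(cn),cv2.boxPoints(cv2.minAreaRect(cn)))
for uv in((98,117),(267,110),(265,229),(97,230)): print(uv,onz(t,*uv,.11).round(4))
for uv in((110,200),(157,200),(185,215)): print(rng(t,*uv).round(4))
E
```

```text
top [   92   110   175   126 17432] [179.83358192 174.8624369 ]
((179.0159912109375, 172.34683227539062), (124.32363891601562, 174.66262817382812), 89.61023712158203) [[ 91.26384 110.78053]
 [265.92242 109.59236]
 [266.76813 233.91313]
 [ 92.10956 235.1013 ]]
scene [  290   173   201   145 17945] [388.67489551 242.79102814]
(98, 117) [0.8113 0.2553 0.11  ]
(267, 110) [ 0.8116 -0.1639  0.11  ]
(265, 229) [ 0.5231 -0.1541  0.11  ]
(97, 230) [0.5305 0.2449 0.11  ]
[0.6017 0.2154 0.1102]
[0.5913 0.0884 0.1501]
[0.5609 0.0333 0.1094]
```

View pics/ct.png

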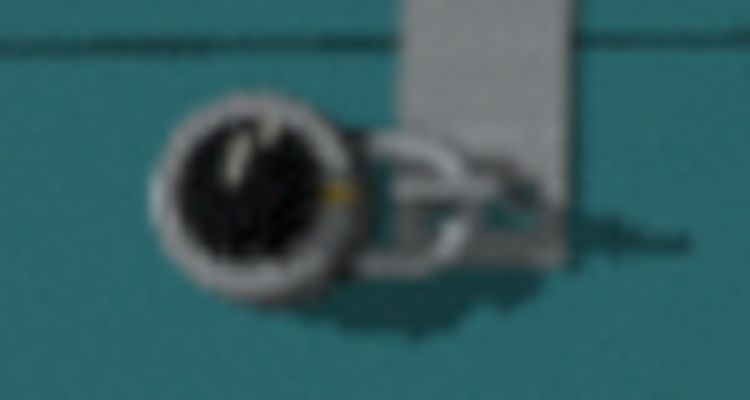

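View pics/cs.png

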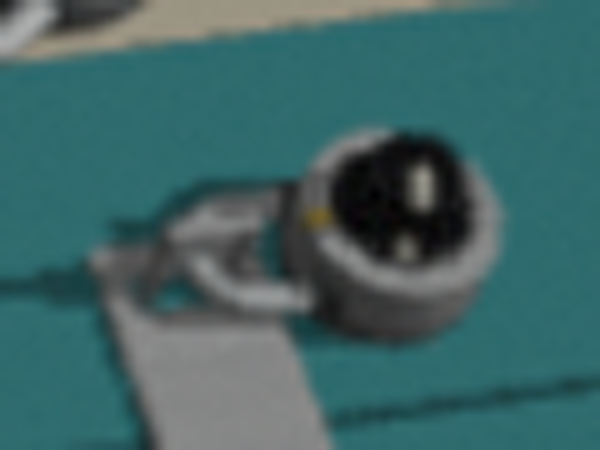

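The crop shows the small padlock with closed shackle through the staple. Body is around top px (155.7,199.5), yellow mark at (164,199), white line pieces at (157,193) on the dial and (153.7,196.5) on the knob. Next I'll measure metrically.

```bash
cat >> h.py <<'E'
def blobs(d,box,lo,hi,mn=2):
    u0,v0,u1,v1=box;im=d['pixels'][v0:v1,u0:u1];im=cv2.resize(im,None,fx=4,fy=4,interpolation=cv2.INTER_CUBIC)
    m=cv2.inRange(cv2.cvtColor(im,cv2.COLOR_BGR2HSV),lo,hi);n,l,st,c=cv2.connectedComponentsWithStats(m)
    return [((c[i]+.5)/4-.5+[u0,v0],st[i,4]/16) for i in range(1,n) if st[i,4]>=mn*16]
E
python3 - <<'E'
from h import *
t=pickle.load(open('top0.pkl','rb'));s=pickle.load(open('scene0.pkl','rb'))
for n,d,box in(('top',t,(142,185,170,215)),('scene',s,(388,184,412,212))):
    print(n)
    for c,a in blobs(d,box,(18,120,60),(35,255,255),.5): print(' yellow',c.round(2),a,onz(d,*c,.135).round(4))
    for c,a in blobs(d,box,(0,0,0),(180,255,45),8): print(' black',c.round(2),a,onz(d,*c,.138).round(4),onz(d,*c,.143).round(4))
    for c,a in blobs(d,box,(0,0,120),(60,60,255),.3): print(' white',c.round(2),a,onz(d,*c,.138).round(4),onz(d,*c,.151).round(4))
# chest orientation: edges of teal by top face height segmentation from range
d=t;P=[]
H,W=d['range_z'].shape
u,v=np.meshgrid(np.arange(80,290),np.arange(95,250));
pts=[];
for a,b in zip(u.ravel(),v.ravel()):
    p=rng(d,a,b)
    if abs(p[2]-.11)<.008: pts.append(p[:2])
pts=np.array(pts,np.float32);r=cv2.minAreaRect(pts*1000);print(r,len(pts))
# same scene
pts=[]
for a in range(270,510):
  for b in range(160,330):
    p=rng(s,a,b)
    if abs(p[2]-.11)<.008: pts.append(p[:2])
r=cv2.minAreaRect(np.array(pts,np.float32)*1000);print(r,len(pts))
E
```

```text
top
 yellow [163.21 198.97] 2.375 [0.596  0.0785 0.135 ]
 black [154.84 199.37] 128.3125 [0.5951 0.0972 0.138 ] [0.5942 0.0957 0.143 ]
 black [165.44 201.77] 20.1875 [0.5887 0.0722 0.138 ] [0.5879 0.0708 0.143 ]
scene
 yellow [391.39 196.28] 2.3125 [0.5979 0.0779 0.135 ]
 black [399.51 194.45] 109.5625 [0.5982 0.0974 0.138 ] [0.6012 0.0948 0.143 ]
 black [393.   205.44] 16.875 [0.6249 0.0712 0.138 ] [0.6278 0.0687 0.143 ]
 white [394.65 189.15] 0.6875 [0.5815 0.0913 0.138 ] [0.5898 0.0845 0.151 ]
 white [392.38 190.71] 0.5625 [0.5849 0.0843 0.138 ] [0.5931 0.0776 0.151 ]
 white [401.86 193.13] 3.25 [0.5955 0.1044 0.138 ] [0.6036 0.0973 0.151 ]
 white [407.32 199.28] 3.375 [0.6145 0.1109 0.138 ] [0.6222 0.1038 0.151 ]
 white [393.36 199.53] 1.0 [0.6093 0.0778 0.138 ] [0.6171 0.0712 0.151 ]
 white [397.11 202.  ] 1.625 [0.6175 0.0841 0.138 ] [0.6251 0.0774 0.151 ]
 white [405.12 201.25] 0.375 [0.6188 0.1037 0.138 ] [0.6265 0.0967 0.151 ]
 white [402.98 202.44] 1.625 [0.6211 0.0974 0.138 ] [0.6287 0.0905 0.151 ]
 white [399.16 202.88] 0.5 [0.6207 0.088  0.138 ] [0.6283 0.0813 0.151 ]
 white [405.26 202.68] 1.5 [0.6227 0.1025 0.138 ] [0.6302 0.0955 0.151 ]
 white [401.17 203.19] 0.6875 [0.6223 0.0924 0.138 ] [0.6299 0.0856 0.151 ]
 white [388.02 210.34] 2.4375 [0.6356 0.055  0.138 ] [0.6429 0.0488 0.151 ]
((671.4622802734375, 49.46778869628906), (422.3427429199219, 303.2718811035156), 88.96160888671875) 19528
((673.7352294921875, 49.47019958496094), (423.61199951171875, 304.7400207519531), 88.86822509765625) 18809
```

```bash
python3 - <<'E'
from h import *
t=pickle.load(open('top0.pkl','rb'));s=pickle.load(open('scene0.pkl','rb'))
c=np.array([.597,.0985])
for d,u,v,z in((t,156.6,192.5,.138),(t,153.3,195.6,.151),(s,401.86,193.13,.151),(s,400.1,199.6,.138)):
    p=onz(d,u,v,z)[:2];q=p-c;print(p.round(4),np.hypot(*q).round(4),np.degrees(np.arctan2(q[1],q[0])+np.pi/2+.02).round(1))
# staple projection check
for z in(.11,.138):
  for dy in(-.01,.01): print(z,dy,proj(t,(.5976,.0509+dy,z)).round(1),proj(s,(.5976,.0509+dy,z)).round(1))
print(proj(t,(.597,.0985,.135)),proj(s,(.597,.0985,.135)))
E
python3 - <<'E'
import cv2,sys
sys.path.insert(0,'.')
from h import *
t=pickle.load(open('top0.pkl','rb'));s=pickle.load(open('scene0.pkl','rb'))
o=[]
for d,(u0,v0) in((t,(140,180)),(s,(375,175))):
    im=cv2.resize(d['pixels'][v0:v0+40,u0:u0+40],None,fx=10,fy=10,interpolation=cv2.INTER_CUBIC)
    im=cv2.convertScaleAbs(im,alpha=1.5)
    for P,c in(((.597,.0985,.151),(0,0,255)),((.597,.0985,.138),(0,255,0)),((.5976,.0409,.138),(255,0,255)),((.5976,.0609,.138),(255,0,255)),((.5976,.0409,.113),(255,0,0)),((.5976,.0609,.113),(255,0,0))):
        p=(proj(d,P)-[u0,v0]+.5)*10;cv2.circle(im,tuple(int(x) for x in p),4,c,-1)
    o.append(im)
cv2.imwrite('pics/o0.png',cv2.hconcat(o))
E
```

```text
[0.6111 0.0934] 0.015 71.3
[0.6016 0.0969] 0.0048 72.2
[0.6035 0.0973] 0.0066 81.1
[0.6123 0.0935] 0.0161 73.2
0.11 -0.01 [181.9 199.6] [374.1 204.3]
0.11 0.01 [173.6 199.9] [382.  203.1]
0.138 -0.01 [178.9 197.6] [376.9 197.7]
0.138 0.01 [170.4 197.8] [384.9 196.5]
[154.7124238  198.78474849] [399.40688344 194.71750598]
```

View pics/o0.png

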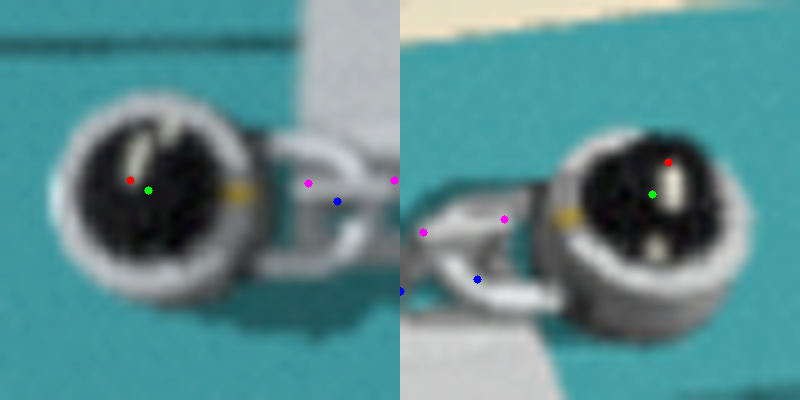

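Call:
{"api": "step_arm", "payload": {
  "series": [
    [0.5,0.63,0.95,0,0.8],
    [0.5,0.63,0.95,0,0.8],
    [0.5,0.63,0.95,0,0.8],
    [0.5,0.63,0.95,0,0.8],
    [0.5,0.63,0.95,0,0.8],
    [0.5,0.63,0.95,0,0.8],
    [0.5,0.63,0.95,0,0.8],
    [0.5,0.63,0.95,0,0.8],
    [0.5,0.63,0.95,0,0.8],
    [0.5,0.63,0.95,0,0.8],
    [0.5,0.63,0.95,0,0.8],
    [0.5,0.63,0.95,0,0.8]
  ],
  "squeeze": 15
}}

```text
time: 1.3
tool_pos: [0.4105, -0.19, 0.2435]
tool_rot: [-3.141, -0.0, 1.205]
contact_force: [0.2, -0.6, 0.2]
opening: 0.046
```

Call:
{"api": "step_arm", "payload": {
  "series": [
    [0.5,0.63,0.95,0,0.8],
    [0.5,0.63,0.95,0,0.8],
    [0.5,0.63,0.95,0,0.8],
    [0.5,0.63,0.95,0,0.8],
    [0.5,0.63,0.95,0,0.8],
    [0.5,0.63,0.95,0,0.8],
    [0.5,0.63,0.95,0,0.8],
    [0.5,0.63,0.95,0,0.8],
    [0.5,0.63,0.95,0,0.8],
    [0.5,0.63,0.95,0,0.8],
    [0.5,0.3,0.95,0,0.8],
    [0.5,0,0.5,0,0.8],
    [0.5,0,0,0,0]
  ]
}}

```text
$.series: bad value
```

Call:
{"api": "step_arm", "payload": {
  "series": [
    [0.5,0.62,0.96,0,0.83],
    [0.5,0.62,0.96,0,0.83],
    [0.5,0.62,0.96,0,0.83],
    [0.5,0.62,0.96,0,0.83],
    [0.5,0.62,0.96,0,0.83],
    [0.5,0.62,0.96,0,0.83],
    [0.5,0.62,0.96,0,0.83],
    [0.5,0.62,0.96,0,0.83],
    [0.5,0.62,0.96,0,0.83],
    [0.5,0.62,0.96,0,0.83],
    [0.5,0.62,0.96,0,0.83],
    [0.5,0.62,0.96,0,0.83]
  ]
}}

```text
time: 2.5
tool_pos: [0.5965, 0.0979, 0.2432]
tool_rot: [-3.141, -0.0, 2.002]
contact_force: [0.1, 0.2, 0.2]
opening: 0.0462
```

Call:
{"api": "step_arm", "payload": {
  "series": [
    [0.5,0,0,-0.8,0],
    [0.5,0,0,-0.8,0],
    [0.5,0,0,-0.8,0],
    [0.5,0,0,0,0]
  ]
}}

```text
time: 2.9
tool_pos: [0.5943, 0.0969, 0.1805]
tool_rot: [-3.135, -0.003, 2.0]
contact_force: [0.7, -0.1, -0.1]
opening: 0.046
```

```bash
python3 - <<'E'
from h import *
for n in('scene','top'):
    d=grab(n);pickle.dump(d,open(n+'1.pkl','wb'));c=(400,195) if n=='scene' else (157,200)
    im=d['pixels'][c[1]-40:c[1]+40,c[0]-50:c[0]+50];cv2.imwrite(f'pics/{n}1.png',cv2.resize(im,None,fx=7,fy=7,interpolation=cv2.INTER_CUBIC))
E
```

```text
(no output)
```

View pics/scene1.png

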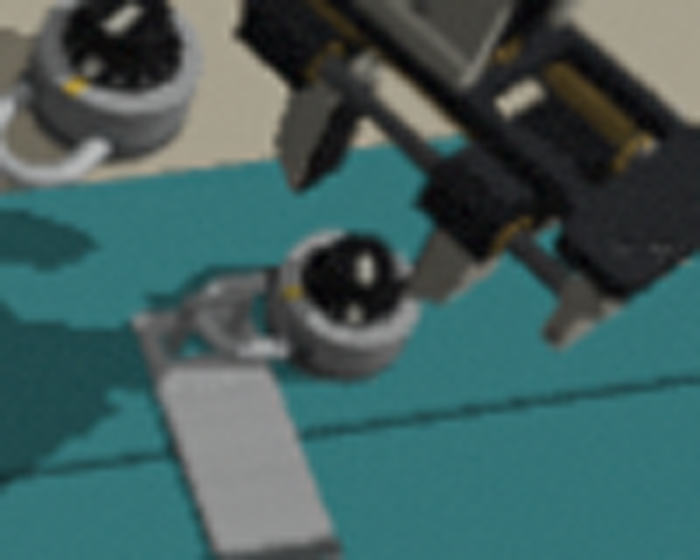

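View pics/top1.png

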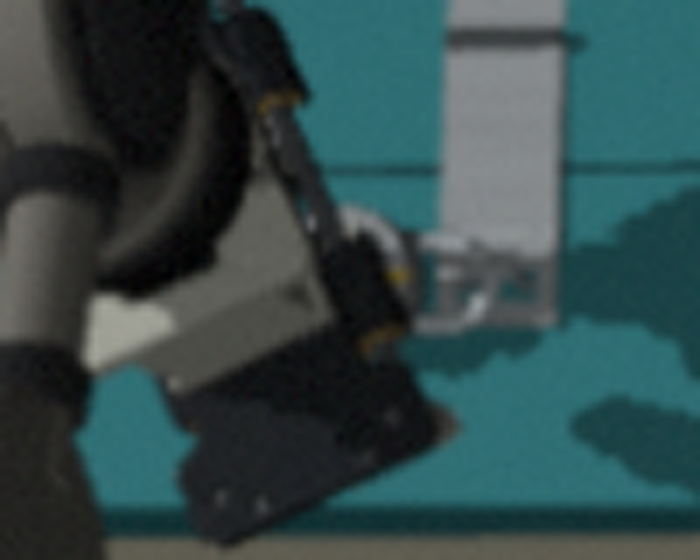

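```bash
python3 - <<'E'
from h import *
s=pickle.load(open('scene1.pkl','rb'))
from cell import sensors
o=sensors.observe();print(o['tool_pos'],o['tool_rot'],o['opening'])
j=np.array([.91,.42,0])
for k in(-.023,0,.023):
  p=np.array([.5943,.0969,.1635])+k*j; print(k,(proj(s,p)-[350,155])*7)
E
```

```text
[0.59612188 0.0968051  0.18377133] [-3.14094471e+00 -3.11713780e-04  1.99954053e+00] 0.04584600531715217
-0.023 [313.20221646 176.44282527]
0 [362.55463515 222.66166241]
0.023 [412.80142746 269.82528784]
```

The fingers straddle the knob as projected: tips near scene crop (300,180) and (420,290). I'll descend and grip the knob.

Call:
{"api": "step_arm", "payload": {
  "series": [
    [0.5,0.04,0.06,-0.5,0],
    [0.5,0,0,-0.5,0],
    [0.5,0,0,0,0],
    [0.5,0,0,0,0]
  ]
}}

```text
time: 3.4
tool_pos: [0.597, 0.0983, 0.1584]
tool_rot: [-3.141, -0.0, 2.0]
contact_force: [0.5, -0.4, 0.1]
opening: 0.046
```

Call:
{"api": "step_arm", "payload": {
  "series": [
    [0.1,0,0,0,0],
    [0.1,0,0,0,0],
    [0.1,0,0,0,0],
    [0.1,0,0,0,0],
    [0.1,0,0,0,0]
  ]
}}

```text
time: 3.9
tool_pos: [0.5975, 0.0984, 0.1591]
tool_rot: [3.141, 0.0, 2.0]
contact_force: [1.0, 0.1, 0.6]
opening: 0.0216
```

Call:
{"api": "step_arm", "payload": {
  "series": [
    [0.1,0,0,0,-0.6],
    [0.1,0,0,0,-0.6],
    [0.1,0,0,0,-0.6],
    [0.1,0,0,0,-0.6],
    [0.1,0,0,0,-0.6],
    [0.1,0,0,0,-0.6],
    [0.1,0,0,0,-0.6],
    [0.1,0,0,0,-0.6],
    [0.1,0,0,0,-0.6],
    [0.1,0,0,0,-0.6],
    [0.1,0,0,0,-0.55],
    [0.1,0,0,0,0]
  ]
}}

```text
time: 5.1
tool_pos: [0.5977, 0.0985, 0.1591]
tool_rot: [3.14, -0.0, 1.475]
contact_force: [2.3, 2.4, 0.9]
opening: 0.0211
```

Call:
{"api": "step_arm", "payload": {
  "series": [
    [0.1,0,0,0,-0.6],
    [0.1,0,0,0,-0.6],
    [0.1,0,0,0,-0.6],
    [0.1,0,0,0,-0.6],
    [0.1,0,0,0,-0.6],
    [0.1,0,0,0,-0.6],
    [0.1,0,0,0,-0.6],
    [0.1,0,0,0,-0.6],
    [0.1,0,0,0,-0.6],
    [0.1,0,0,0,-0.6],
    [0.1,0,0,0,-0.55],
    [0.1,0,0,0,0]
  ]
}}

```text
time: 6.3
tool_pos: [0.5976, 0.0984, 0.1591]
tool_rot: [3.141, -0.001, 0.952]
contact_force: [2.4, 1.6, 1.4]
opening: 0.0209
```

Call:
{"api": "step_arm", "payload": {
  "series": [
    [0.5,0,0,0,0],
    [0.5,0,0,0,0],
    [0.5,0,0,0,0],
    [0.5,0,0,0.5,0],
    [0.5,0,0,0.8,0],
    [0.5,-0.8,0,1,0],
    [0.5,-1,0,1,0],
    [0.5,-1,0,0.3,0],
    [0.5,-1,0,0,0],
    [0.5,-1,0,0,0]
  ]
}}

```text
time: 7.3
tool_pos: [0.4763, 0.0983, 0.2501]
tool_rot: [3.14, -0.001, 0.952]
contact_force: [0.7, 0.6, 0.0]
opening: 0.0454
```

```bash
cat > look.py <<'E'
from h import *
k=sys.argv[1];z=float(sys.argv[2]) if len(sys.argv)>2 else 7
from cell import sensors
o=sensors.observe();print(o['time'],o['tool_pos'].round(4),o['tool_rot'].round(3),o['contact_force'].round(1),o['opening'])
L=[]
for n in('scene','top'):
    d=grab(n);pickle.dump(d,open(n+k+'.pkl','wb'));c=(400,195) if n=='scene' else (157,200)
    w,h=(28,28)
    im=d['pixels'][c[1]-h:c[1]+h,c[0]-w:c[0]+w];L.append(cv2.resize(cv2.convertScaleAbs(im,alpha=1.3),None,fx=z,fy=z,interpolation=cv2.INTER_CUBIC))
cv2.imwrite(f'pics/v{k}.png',cv2.hconcat(L))
E
python3 look.py 2
```

```text
7.3 [0.4763 0.0983 0.2501] [ 3.14e+00 -1.00e-03  9.52e-01] [0.7 0.6 0. ] 0.045415106360241854
```

View pics/v2.png

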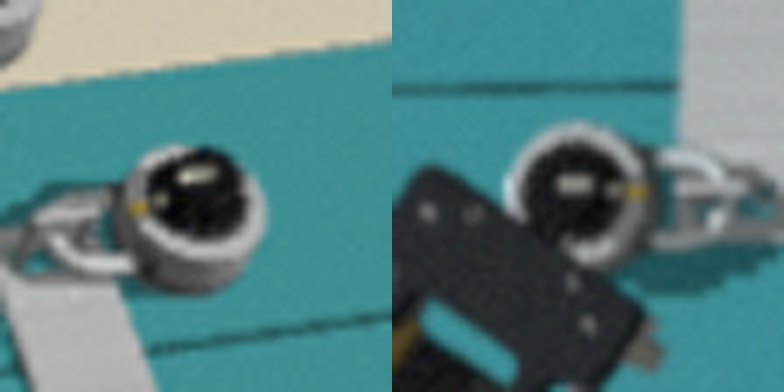

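```bash
python3 - <<'E'
from h import *
t=pickle.load(open('top2.pkl','rb'));s=pickle.load(open('scene2.pkl','rb'))
P=lambda d,x,y,z:onz(d,x/7-.5+(129 if d is t else 372),y/7-.5+(172 if d is t else 167),z)[:2].round(4)
print('top',P(t,575-392,183,.151),P(t,615-392,188,.138),P(t,637-392,191,.135))
print('sc',P(s,198,175,.151),P(s,160,200,.138),P(s,140,208,.135))
# body outer circle: bright ring top view
for n,d in(('t',t),('s',s)):
    pass
print('legs/crown top', P(t,715-392,200,.1225),'leg ends',P(t,665-392,157,.1225),P(t,665-392,240,.1225))
print('body c top',P(t,580-392,194,.135))
E
```

```text
top [0.5968 0.0937] [0.5971 0.0843] [0.5964 0.0778]
sc [0.5983 0.0942] [0.5977 0.0846] [0.5978 0.0782]
legs/crown top [0.5948 0.0549] leg ends [0.6099 0.0721] [0.5818 0.0717]
body c top [0.5959 0.097 ]
```

Line, knob and yellow mark are now collinear in both views (top crop 575,183 → 615,188 → 637,191). Next I'll grip the body across chest x.

Call:
{"api": "step_arm", "payload": {
  "series": [
    [0.8,0.6,0,0,0.86],
    [0.8,0.6,0,0,0.86],
    [0.8,0.6,0,0,0.86],
    [0.8,0.6,0,0,0.86],
    [0.8,0.6,0,0,0.86],
    [0.8,0.6,0,0,0.86],
    [0.8,0.6,0,0,0.86],
    [0.8,0.6,0,0,0.86],
    [0.8,0.04,0.02,0,0.86],
    [0.8,0,0,0,0]
  ]
}}

```text
time: 8.4
tool_pos: [0.599, 0.0987, 0.2489]
tool_rot: [3.141, -0.0, 1.571]
contact_force: [1.0, 0.3, 0.7]
opening: 0.0734
```

Call:
{"api": "step_arm", "payload": {
  "series": [
    [0.8,0,0,-0.8,0],
    [0.8,0,0,-0.8,0],
    [0.8,0,0,-0.8,0],
    [0.8,0,0,-0.8,0],
    [0.8,0,0,-0.8,0],
    [0.8,0,0,-0.5,0],
    [0.8,0,0,0,0],
    [0.8,0,0,0,0]
  ]
}}

```text
time: 9.2
tool_pos: [0.5986, 0.0989, 0.1369]
tool_rot: [3.141, -0.0, 1.57]
contact_force: [-0.1, 1.0, -0.3]
opening: 0.0738
```

Call:
{"api": "step_arm", "payload": {
  "series": [
    [0.8,-0.06,0,-0.28,0],
    [0.8,0,0,0,0],
    [0.4,0,0,0,0],
    [0.4,0,0,0,0],
    [0.4,0,0,0,0],
    [0.4,0,0,0,0]
  ],
  "squeeze": 30
}}

```text
time: 9.8
tool_pos: [0.5969, 0.0988, 0.1294]
tool_rot: [3.141, 0.0, 1.571]
contact_force: [-0.2, -0.3, 0.5]
opening: 0.0472
```

Call:
{"api": "step_arm", "payload": {
  "series": [
    [0.4,0,0,0.04,0],
    [0.4,0,0.2,0.04,0],
    [0.4,0,0.2,0,0],
    [0.4,0,0.2,0,0],
    [0.4,0,0,0,0]
  ]
}}

```text
time: 10.3
tool_pos: [0.5965, 0.1146, 0.131]
tool_rot: [-3.141, -0.0, 1.572]
contact_force: [-0.1, -1.5, -3.0]
opening: 0.0474
```

Call:
{"api": "step_arm", "payload": {
  "series": [
    [0.4,0,0.2,0,0],
    [0.4,0,0.16,0,0],
    [0.4,0,0.08,0,0],
    [0.4,0,0,0,0],
    [0.4,0,0,0,0]
  ]
}}

```text
time: 10.8
tool_pos: [0.5967, 0.1252, 0.1313]
tool_rot: [3.141, -0.001, 1.571]
contact_force: [-0.7, -0.8, -2.9]
opening: 0.0474
```

```bash
python3 look.py 3
```

```text
10.8 [0.5967 0.1252 0.1313] [ 3.141e+00 -1.000e-03  1.571e+00] [-0.7 -0.8 -2.9] 0.04739438481303121
```

View pics/v3.png

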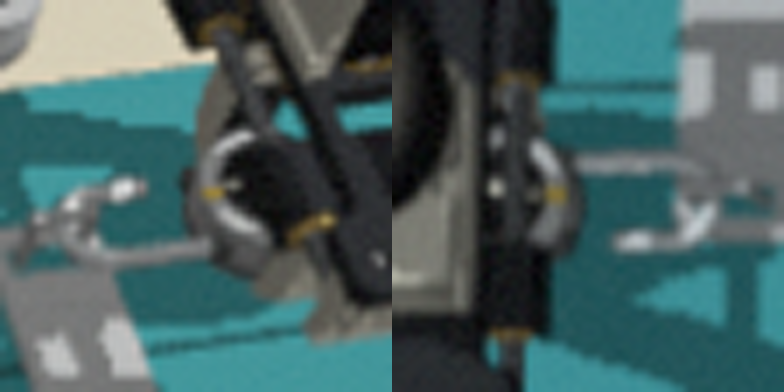

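The shackle has pulled out, with the short end free at top crop (615,243). Now I'll measure how far it's out.

```bash
python3 - <<'E'
from h import *
t=pickle.load(open('top3.pkl','rb'));s=pickle.load(open('scene3.pkl','rb'))
P=lambda d,x,y,z:onz(d,x/7-.5+(129 if d is t else 372),y/7-.5+(172 if d is t else 167),z)[:2].round(4)
print('top',P(t,555-392,193,.137),'end',P(t,614-392,243,.1245),'crown',P(t,715-392,202,.1245))
print('sc',P(s,213,192,.137),'end',P(s,140,187,.1245),'crown',P(s,65,225,.1245))
E
```

```text
top [0.5962 0.1048] end [0.581  0.0883] crown [0.5938 0.0544]
sc [0.5971 0.1043] end [0.583  0.0866] crown [0.5935 0.0556]
```

Call:
{"api": "step_arm", "payload": {
  "series": [
    [0.4,0,-0.07,0.13,0],
    [0.4,0,0,0,0],
    [0.4,-0.185,-0.007,0,0.98],
    [0.4,-0.184,-0.022,0,0.98],
    [0.4,-0.182,-0.036,0,0.98],
    [0.4,-0.178,-0.05,0,0.98],
    [0.4,-0.174,-0.064,0,0.98],
    [0.4,0,0,0,0]
  ]
}}

```text
time: 11.7
tool_pos: [0.5738, 0.1185, 0.1347]
tool_rot: [3.142, -0.0, 1.963]
contact_force: [0.2, 0.1, -3.9]
opening: 0.0472
```

Call:
{"api": "step_arm", "payload": {
  "series": [
    [0.4,-0.168,-0.078,0,0.98],
    [0.4,-0.162,-0.091,0,0.98],
    [0.4,-0.154,-0.103,0,0.98],
    [0.4,0,0,0,0]
  ]
}}

```text
time: 12.1
tool_pos: [0.5619, 0.1117, 0.1347]
tool_rot: [3.141, -0.0, 2.197]
contact_force: [-0.5, -0.4, -2.2]
opening: 0.0474
```

```bash
python3 look.py 4
```

```text
12.1 [0.5619 0.1117 0.1347] [ 3.141 -0.     2.197] [-0.5 -0.4 -2.2] 0.04742427277814978
```

View pics/v4.png

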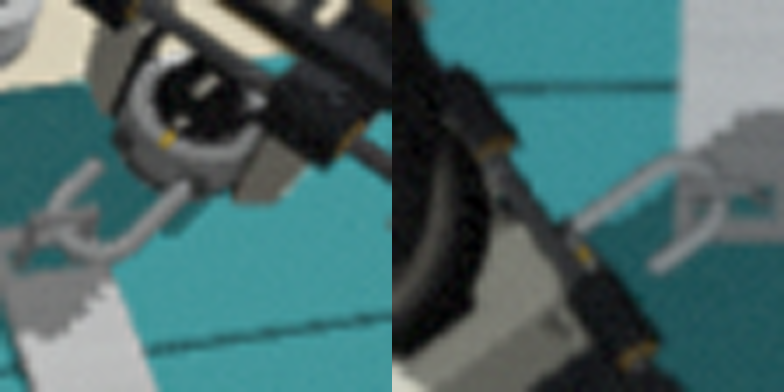

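The bow runs through the staple freely, the gap is intact and the force is only the weight. I'll continue the turn.

Call:
{"api": "step_arm", "payload": {
  "series": [
    [0.4,-0.145,-0.115,0,0.98],
    [0.4,-0.136,-0.126,0,0.98],
    [0.4,-0.126,-0.136,0,0.98],
    [0.4,-0.115,-0.145,0,0.98],
    [0.4,-0.103,-0.154,0,0.98],
    [0.4,-0.091,-0.162,0,0.98],
    [0.4,0,0,0,0]
  ]
}}

```text
time: 12.9
tool_pos: [0.5442, 0.0907, 0.1346]
tool_rot: [3.141, 0.0, 2.666]
contact_force: [0.7, -0.1, -2.7]
opening: 0.0475
```

Call:
{"api": "step_arm", "payload": {
  "series": [
    [0.4,-0.078,-0.168,0,0.98],
    [0.4,-0.064,-0.174,0,0.98],
    [0.4,-0.05,-0.178,0,0.98],
    [0.4,-0.036,-0.182,0,0.98],
    [0.4,-0.022,-0.184,0,0.98],
    [0.4,-0.007,-0.185,0,0.98],
    [0.4,0,0,0,0]
  ]
}}

```text
time: 13.6
tool_pos: [0.5381, 0.0639, 0.1346]
tool_rot: [3.142, 0.0, 3.136]
contact_force: [0.2, 0.4, -2.6]
opening: 0.0473
```

```bash
python3 look.py 5
```

```text
13.6 [0.5381 0.0639 0.1346] [3.142 0.    3.136] [ 0.2  0.4 -2.6] 0.047312230189135246
```

View pics/v5.png

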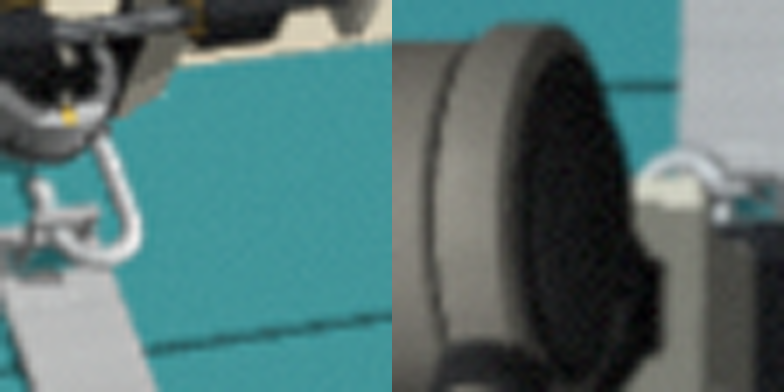

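Call:
{"api": "step_arm", "payload": {
  "series": [
    [0.4,0.2,0,0,0],
    [0.4,0.2,0,0,0],
    [0.4,0.2,0,0,0],
    [0.4,0.2,0,0,0],
    [0.4,0.2,0,0,0],
    [0.4,0.14,0,0,0],
    [0.4,0,0,0,0]
  ]
}}

```text
time: 14.4
tool_pos: [0.5667, 0.0641, 0.1344]
tool_rot: [3.142, 0.0, 3.139]
contact_force: [-0.8, -0.8, -2.9]
opening: 0.0472
```

```bash
python3 look.py 6; python3 - <<'E'
from h import *
s=pickle.load(open('scene6.pkl','rb'))
im=s['pixels'][165:215,350:420];cv2.imwrite('pics/z6.png',cv2.resize(cv2.convertScaleAbs(im,alpha=1.3),None,fx=11,fy=11,interpolation=cv2.INTER_CUBIC))
E
```

```text
14.4 [0.5667 0.0641 0.1344] [3.142 0.    3.139] [-0.8 -0.8 -2.9] 0.04720730466513326
```

View pics/z6.png

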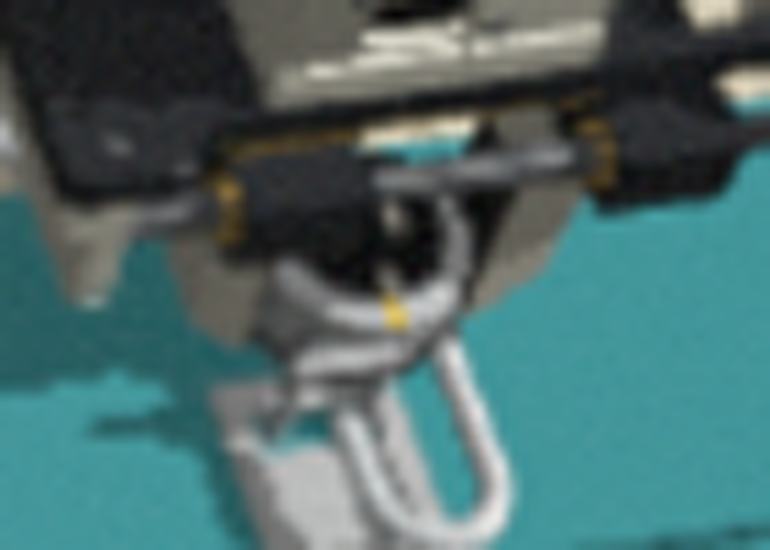

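```bash
python3 - <<'E'
from h import *
s=pickle.load(open('scene6.pkl','rb'))
P=lambda x,y,z:onz(s,x/11-.5+350,y/11-.5+165,z)[:2].round(4)
print('end top edge',P(348,405,.130),'bar ctr',P(300,362,.139),P(400,348,.139),'mark',P(397,312,.140))
E
```

```text
end top edge [0.6043 0.0513] bar ctr [0.5973 0.0405] [0.5977 0.063 ] mark [0.5893 0.0651]
```

The staple bar (x=0.5975) is centred in the gap (neck ≈0.5906, short end ≈0.6043), so I'll lift straight up.

Call:
{"api": "step_arm", "payload": {
  "series": [
    [0.4,0,0,0.2,0],
    [0.4,0,0,0.3,0],
    [0.4,0,0,0.3,0],
    [0.4,0,0,0.3,0],
    [0.4,0,0,0.3,0],
    [0.4,0,0,0,0]
  ]
}}

```text
time: 15.1
tool_pos: [0.5669, 0.0641, 0.1711]
tool_rot: [3.142, 0.003, 3.139]
contact_force: [-0.0, -0.6, -2.6]
opening: 0.0476
```

Call:
{"api": "step_arm", "payload": {
  "series": [
    [0.4,0,0,0.5,0],
    [0.4,0,0,0.6,0],
    [0.4,0,0,0.6,0],
    [0.4,0,0,0.6,0],
    [0.4,0,0,0.6,0],
    [0.4,0,0,0.5,0],
    [0.4,0,0,0.3,0],
    [0.4,0,0,0,0],
    [0.4,0,0,0,0],
    [0.4,0,0,0,0]
  ]
}}

```text
time: 16.1
tool_pos: [0.5658, 0.0641, 0.2611]
tool_rot: [3.141, -0.002, 3.139]
contact_force: [0.1, 0.6, -3.3]
opening: 0.0475
```

```bash
python3 look.py 7; python3 - <<'E'
from h import *
s=pickle.load(open('scene7.pkl','rb'))
im=s['pixels'][110:250,330:480];cv2.imwrite('pics/z7.png',cv2.resize(cv2.convertScaleAbs(im,alpha=1.3),None,fx=4,fy=4,interpolation=cv2.INTER_CUBIC))
E
```

```text
16.1 [0.5658 0.0641 0.2611] [ 3.141e+00 -2.000e-03  3.139e+00] [ 0.1  0.6 -3.3] 0.04748534949793576
```

View pics/z7.png

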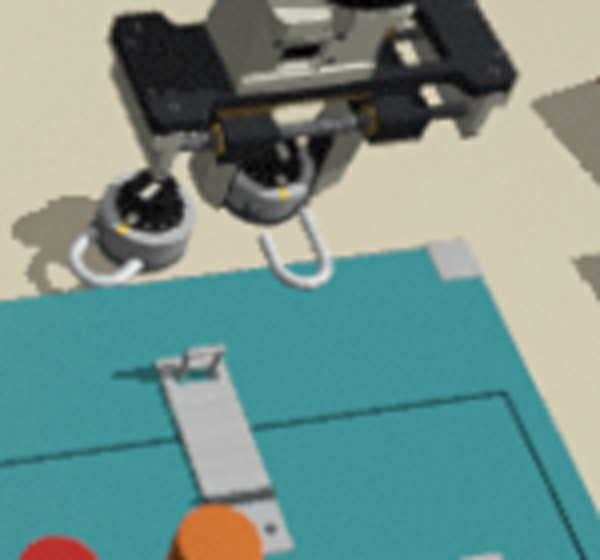

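The lock is off the staple: open shackle at crop (300,250), dial up, staple empty at (200,360). I'll do a quick height and bystander check, then hand in.

```bash
python3 - <<'E'
from h import *
from cell import hand_in
s=pickle.load(open('scene7.pkl','rb'));a=pickle.load(open('scene0.pkl','rb'))
print('crown',rng(s,330+300/4,110+283/4).round(3),'body top',rng(s,330+283/4,110+193/4).round(3))
D=cv2.absdiff(s['pixels'],a['pixels']).max(2)
for n,(u0,v0,u1,v1) in dict(jars=(328,230,398,282),scale=(112,148,196,208),bowl=(90,208,182,284)).items(): print(n,(D[v0:v1,u0:u1]>40).mean().round(3))
print(hand_in())
E
```

```text
crown [0.639 0.059 0.254] body top [0.589 0.065 0.266]
jars 0.0
scale 0.211
bowl 0.028
the job is handed in; nothing more can be done
None
```

I opened the small padlock, took it off the staple and handed it in held in the gripper above the chest. `hand_in()` gave no verdict.

**What I did:** I turned the dial two clicks clockwise, to the yellow mark. Then I gripped the body and pulled it back until the shackle was fully out. I swung the lock 90° about the bow centre, slid the staple into the gap and lifted the lock straight off. It took about 16 s of the 64 s.

**Last checks:**
- **Dial:** after I let go of the knob, the white line lay on the yellow mark in both views. It still stood at the mark after the pull.
- **Shackle:** the short end measured about 38 mm from the lock centre after the pull, which is fully out. It was in the same place (about 38 mm) just before the lift, and the gap was still visible in the last picture.
- **Height:** depth readings put the crown at z = 0.254 m and the body's top at 0.266 m, where 0.21 m is needed.
- **Hold:** the tool is within about 0.002 rad of vertical and the dial faces up. The fingers are shut on the 48 mm body and read 47.5 mm. The only outside force is about 3 N down, the weight of the lock.

**Bystanders:** I compared the first and last scene pictures:
- The jars' area did not change.
- The bowl's area changed by 3%.
- The scale's area changed by 21%, so this check does not show that it stayed put. I put it down to the arm's shadow moving away, because the arm never went below z ≈ 0.24 m near it. I did not re-measure its position.

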